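# Contactless temperature check of a chilled tub

## Task

Set the small turquoise-lidded tub on the steel check plate, centred between its two blue stops and lined up with them, and let go of it. Then take the white thermometer out of its dock, carry it over the rows of jars and other things (leave each of them standing where it is), and finish still holding it upright with its lens hovering over the middle of the tub's lid, about 15 mm above it and never touching the tub.

Things in the scene. Friction and masses are not known exactly. Their poses are not given: they have to be found in the camera images.
- tub: Flat closed food tub, white with a turquoise lid, 63 mm (its x) by 105 mm (its y), 26 mm high; a rounded oblong, the same either way round. Origin: centre of the underside, z up. Stands on the worktop between the two rows of jars. About 0.15 kg. Grip it across its 63 mm.
- check_plate: Fixed steel plate, 110 (x) by 176 mm (y); origin at the centre of its underside, z up, its top 10 mm above. Blue stops across it at y = -65 and +65 mm, each 76 (x) by 12 mm (y), tops at 32 mm; the gap between them is 118 mm, so the tub lies along y with 6 to 9 mm free at each end. Black marks at the edges show the middle; the +x and -x sides are open. It is left or right of the jars, the dock opposite.
- dock: Fixed grey dock: foot 84 x 74 mm, 6 mm thick, with an open-topped socket, 48 mm (x) by 38 mm (y) outside, 40 x 30 mm inside, its rim 35 mm above the origin (centre of the underside, z up). The thermometer stands in it on the foot, 6 mm above the origin. Behind the work a wall cabinet hangs from 0.5 m above the worktop upward, beyond x = 0.55 (door handles to 0.51): keep the wrist clear of it.
- thermometer: White contactless thermometer: upright bar 36 (its x) by 26 mm (its y), 120 mm tall; the lowest 18 mm is a round black nose 21 to 25 mm across. Origin: centre of its lower end, z up. It starts upright in the dock with 2 mm of play all round, axes near the dock's; 0.12 kg. Its part from 30 to 120 mm above the origin stands free. Screen on its -x face.
- lens (a point): The lens: the centre of the thermometer's lower end (its origin), facing down.
- food_tin: Food tin with a red and white label, 57 mm across, 72 mm tall, loose. Origin: centre of the underside, z up. In one of the rows; leave it alone.
- salt_shaker: Glass salt shaker with a grey top, 44 mm across, 90 mm tall, loose. Origin: centre of the underside, z up. In one of the rows; leave it alone.
- jar_left: Pale painted jar with a yellow-knobbed lid, 47 mm across, 82 mm tall, in the left row, loose. Origin: centre of the underside, z up. In one of the rows; leave it alone.
- jar_right: Pale painted jar with a yellow-knobbed lid, 47 mm across, 87 mm tall, in the right row, loose. Origin: centre of the underside, z up. In one of the rows; leave it alone.
- timer: White and green round kitchen timer, 64 mm across, 50 mm tall, loose. Origin: centre of the underside, z up. In one of the rows; leave it alone.
Not all that is in view belongs to the job. There is more than one size of the thermometer; the job needs the smallest.

How it is judged:
By the outcome, as a careful person would: the job done as asked, in the order asked, and still so for the second after the job is handed in, while the arm keeps its last pose, push and grip.
It also fails if it takes over 64 s, if anything falls off the work surface, if the arm or the gripper's body presses on something with over 40 N, if the wrist force passes 120 N, or if a joint passes its speed limit or range.

## Robot

A 6-joint arm with a two-finger parallel gripper is mounted at the origin on a cart in front of the work surface, level with it; the furniture and walls round the work are solid. World frame = base frame: x ahead of the robot, y to its left, z up, the work surface at z = 0. Lengths are in mm, angles in rad, forces in N, time in s.
With the tool pointing down it reaches from about 400 to 925 mm from the base axis. Payload 12.5 kg.
Tool frame: the origin (TCP) lies between the finger pads; the fingertips stand 11 mm ahead of it and the grasp point (between the pads) lies 8 mm behind it (env.tip_extent is the distance from the TCP to the fingertips, in mm); x points along the fingers, z is the direction in which the jaws open and shut, and the axes are right-handed (so a half turn about x gives the same grasp; the last joint's range is limited). The gripper opens to 95 mm and grips with 3 to 60 N. Pads are 20 mm wide; open, the fingers measure 119 mm over their backs; the gripper's body (75 mm by 180 mm) begins 59 mm behind the grasp point.
Start: joints at [-1.436, 0.491, 1.559, -0, 1.092, -0.106], TCP at [149.072, -606.982, 189.361] pointing down, gripper open.
Joint ranges: [-3.1, 3.1], [-0.84, 2.19], [0.05, 2.79], [-1.13, 4.28], [0.06, 2.93], [-2.69, 2.69]. Speed limits (rad/s): [2.22, 2.22, 2.79, 3.14, 3.14, 3.14].

## Interface

Orientations are given as [roll, pitch, yaw] about the fixed x, y, z axes, in that order (R = Rz(yaw) Ry(pitch) Rx(roll)).
In Python, from cell import status, imaging, env gives the robot as it stands. The module is installed in compiled form; this text tells all that it offers.
- The arm moves only by the tool apply_moves, never from a script. Its argument "increments" is a list of rows, each a list of 5 numbers: the closure, from 0 (fully open) to 1 (shut), then the shift along the tool's x, y, z in mm, then the turn about the tool's x in degrees. A call has 1 to 10 rows; each row shifts and turns the commanded pose from where the row before left it, along the tool's axes as they then stand; what a row does not reach is not made up. A row lasts 1/10 s, in which the tool goes at most 50 mm and 8.59 degrees, less where a joint would pass 70% of its speed; a pose out of reach is approached as far as the arm can. A call with a gripper value outside its range is refused whole. The fingers move at their own pace and stop on an object; the grip force is fixed at half the most. Time passes only in rows, so rows that do not move let the fingers close. It gives the time, the measured TCP pose, the force and the opening at its end, in the units of the state.
- status.state(): the state, without advancing time (a new reading comes with each control period).
- imaging.read_camera(name): name is "scene" or "top"; returns a dict with "pixels" (384x512x3 uint8, red, green, blue), "fovy" (degrees; the focal length in pixels is half the picture's height over the tangent of half this angle, whatever the lens; pixels are square), "cx", "cy" (the principal point, pixels), "distortion" ([k1, k2, p1, p2, k3] as OpenCV has them; the pictures are not rectified), "R" (3x3) and "t" (3): a world point X has camera coordinates R X + t. Camera axes: x right, y down, z forward; pixel columns grow to the right and rows downward; lengths in mm; the calibration is good to about 2 mm. A picture is of the moment at which its call begins. There is no depth.
- env.job_done(): hands the job in, once; it reports no verdict.
The state is a dict: "t": time; "joints": joint angles; "qvel": joint speeds; "tau": joint torques, N m; "eef_pos": TCP position; "tcp_rot": TCP orientation; "ft_force": force on the tool from outside, world axes, zero at the start; "moment": the same for the moment, N m; "opening": opening from 0.0 (shut) to 1.0 (fully open).
Only numpy, scipy, OpenCV 4.12 (cv2) and the standard library are available. Lean on these libraries where they do the work, as an engineer would, in place of code of your own. Each camera call takes 0.05 s, during which the arm holds its last target. There are 200 camera calls.

## Working session

There is one attempt and no reset: what is moved stays moved. The work goes in short steps, Python scripts to look and compute and a tool call to move; the robot and the scene stay as the last step left them, time stands still between calls to the robot, and variables do not carry over. Pictures are saved under pics/ and viewed, about 8 in all and at most 12, crops included, and the job is handed in when it is done.

Besides the shell and the picture viewer there is one more tool, called after ">>>" as name([rows], argument=value, ...), one row to a line, values as JSON. apply_moves: Moves the arm, as the interface text tells. Its arguments: {"type":"object","properties":{"increments":{"type":"array"}},"required":["increments"]}

```bash
mkdir -p pics; cat > h.py <<'E'
import numpy as np, cv2, json
from cell import status, imaging, env
def grab(n):
    c=imaging.read_camera(n); np.savez(n+'.npz',**{k:np.array(v) for k,v in c.items()}); return c
def load(n):
    return dict(np.load(n+'.npz'))
def K(c):
    f=384/2/np.tan(np.radians(float(c['fovy']))/2)
    return np.array([[f,0,float(c['cx'])],[0,f,float(c['cy'])],[0,0,1]])
def ray(c,uv,z):
    p=cv2.undistortPoints(np.array(uv,float).reshape(-1,1,2),K(c),np.array(c['distortion'],float)).reshape(-1,2)
    R=np.array(c['R']);t=np.array(c['t'])
    d=np.c_[p,np.ones(len(p))]@R; o=-R.T@t
    return o+d*((z-o[2])/d[:,2])[:,None]
def proj(c,X):
    r,_=cv2.Rodrigues(np.array(c['R'],float))
    return cv2.projectPoints(np.array(X,float).reshape(-1,1,3),r,np.array(c['t'],float),K(c),np.array(c['distortion'],float))[0].reshape(-1,2)
E
python3 - <<'E'
from h import *
a=grab('top');b=grab('scene')
for n,c in(('top',a),('scene',b)):
    print(n,-np.array(c['R']).T@np.array(c['t']),c['fovy'],c['distortion'])
    cv2.imwrite(f'pics/{n}0.png',cv2.resize(c['pixels'][:,:,::-1],(800,600),interpolation=cv2.INTER_CUBIC))
print(status.state())
E
```

```text
top [ 229.88842697  134.63588573 1278.70486785] 48.38529303866087 [0.04476849 0.         0.         0.         0.        ]
scene [-182.97547145 1188.08025734  834.42213904] 47.58779122918327 [-0.04917635  0.          0.          0.          0.        ]
{'t': 0.1, 'joints': array([-1.43563184e+00,  4.91482287e-01,  1.55935080e+00,  6.99405951e-07,
        1.09169130e+00, -1.05602791e-01]), 'qvel': array([-1.21883274e-03, -2.67766263e-03, -6.78645872e-04,  6.35268820e-04,
        1.34751268e-03,  5.88044847e-05]), 'tau': array([ 3.84966843e-03, -6.13622332e+01, -2.58607131e+01,  6.94256206e-02,
        4.69965313e-02, -6.05670198e-05]), 'eef_pos': array([ 149.02099201, -606.7503868 ,  188.84373644]), 'tcp_rot': array([3.03532405, 1.5698646 , 1.70529467]), 'ft_force': array([ 0.42734753, -1.12620676, -0.29476266]), 'moment': array([-0.03939796,  0.02246749, -0.05115744]), 'opening': 0.9969085828670056}
```

View pics/top0.png

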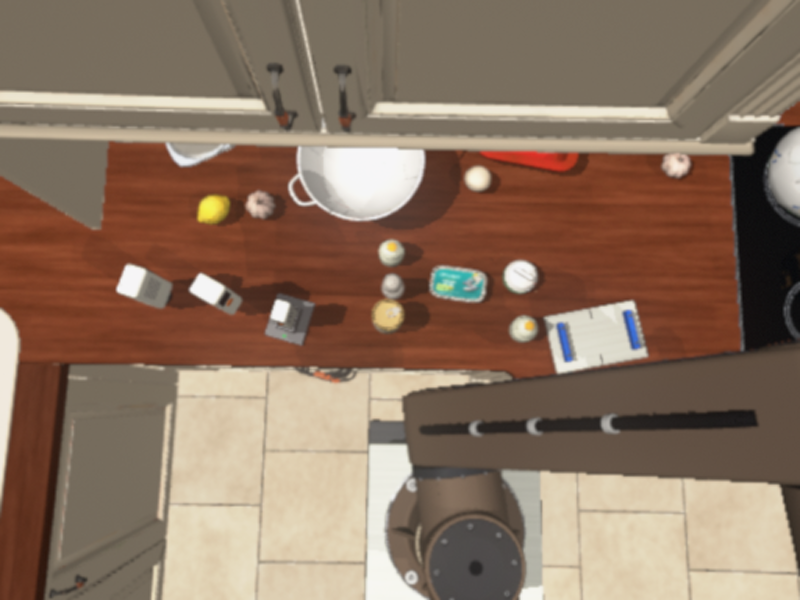

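View pics/scene0.png

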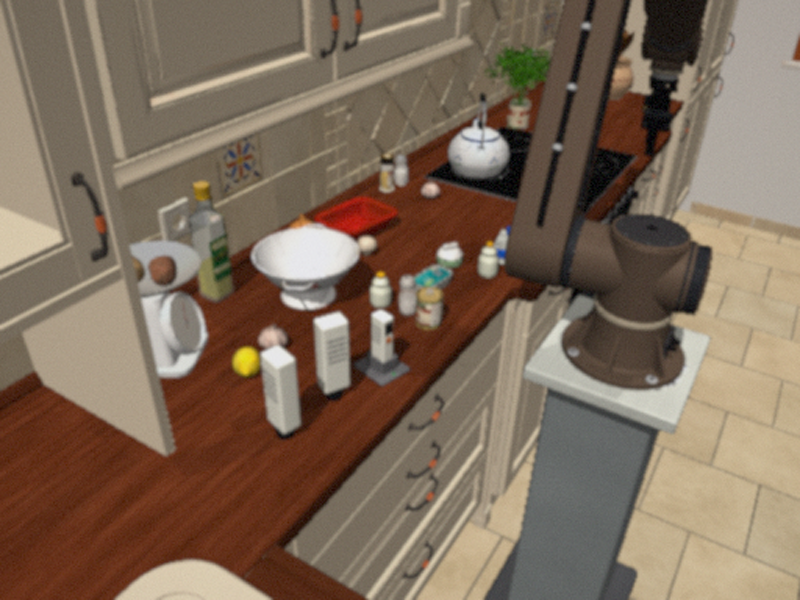

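The top view (800x600) shows the tub at (459,283), the plate with its blue stops at (596,336), and the dock at (290,318) with a small white thermometer in it. Three objects could be the thermometer: (144,286), (216,293) and (285,313). Only the last is standing in the dock, and it is also the smallest. Next I'll measure and confirm that with a crop.

```bash
python3 - <<'E'
from h import *
c=load('top'); im=c['pixels']; hsv=cv2.cvtColor(im,cv2.COLOR_RGB2HSV)
def comps(m,mn):
    n,l,s,ct=cv2.connectedComponentsWithStats(m.astype(np.uint8))
    return [(ct[i],s[i],l==i) for i in range(1,n) if s[i,4]>=mn]
H,S,V=[hsv[...,i].astype(int) for i in range(3)]
roi=np.zeros(H.shape,bool);roi[90:240,60:470]=1
def rect(m,z):
    ct=cv2.findContours(m.astype(np.uint8),cv2.RETR_EXTERNAL,cv2.CHAIN_APPROX_NONE)[0]
    p=np.vstack(ct).reshape(-1,2)
    w=ray(c,p,z)[:,:2].astype(np.float32); return cv2.minAreaRect(w)
for nm,m,z in(('turq',(H>78)&(H<100)&(S>90)&roi,26),('blue',(H>100)&(H<125)&(S>110)&roi,32),('yellow',(H>18)&(H<32)&(S>120)&(V>120)&roi,85)):
    for ct,s,mm in comps(m,6): print(nm,ct.round(2),s,ray(c,[ct],z).round(1),rect(mm,z))
# tub: non-wood region around
m=~((H<14)|(H>170))|(S<90)
m&=roi
for ct,s,mm in comps(m,40): print('nonwood',ct.round(1),s, ray(c,[ct],26).round(0),[np.round(x,1) for x in rect(mm,26)])
a=cv2.resize(im[160:225,60:215,::-1],(800,335),interpolation=cv2.INTER_CUBIC)
b=cv2.resize(im[140:245,225:425,::-1],(500,262),interpolation=cv2.INTER_CUBIC)
o=np.zeros((600,800,3),np.uint8);o[:335]=a;o[338:600,:500]=b
cv2.imwrite('pics/crop1.png',o)
E
```

```text
turq [292.14 181.  ] [278 172  31  19 309] [[453.4  -1.3  26. ]] ((453.126220703125, -3.099445343017578), (90.51639556884766, 48.85218811035156), 81.47637176513672)
blue [403.91 210.63] [400 199   9  24 108] [[ 370.3 -327.9   32. ]] ((370.61114501953125, -328.2357177734375), (69.4259262084961, 13.636819839477539), 11.672758102416992)
blue [360.95 218.81] [357 207   9  24  95] [[ 343.9 -201.8   32. ]] ((344.6385192871094, -201.7041473388672), (69.2388916015625, 12.153703689575195), 11.035306930541992)
yellow [135.81 133.31] [126 125  21  18 311] [[573.1 454.2  85. ]] ((572.5687866210938, 453.55242919921875), (50.306243896484375, 56.39553451538086), 1.4056286811828613)
yellow [250.5  157.73] [248 156   6   5  22] [[508.2 124.5  85. ]] ((508.8663024902344, 124.4927749633789), (12.264669418334961, 12.399276733398438), 46.69138717651367)
yellow [338.6  208.04] [336 206   6   5  25] [[ 368.1 -125.6   85. ]] ((368.2524108886719, -125.31037139892578), (11.2968168258667, 14.254114151000977), 1.0807238817214966)
nonwood [ 63.  114.4] [ 60  90  10  57 381] [[643. 689.  26.]] [array([632.9, 687.
[... 1144 characters left out ...]
 454.9]), array([102.4,  47.1]), np.float64(64.4)]
nonwood [249. 195.] [238 175  21  38 575] [[409. 127.  26.]] [array([413.7, 129.5]), array([110.9,  59.2]), np.float64(0.8)]
nonwood [185.  203.8] [169 188  33  33 736] [[379. 314.  26.]] [array([379.7, 314.6]), array([76.9, 84.3]), np.float64(75.0)]
nonwood [393.6 220.3] [ 347  192  123   48 3156] [[ 342. -299.   26.]] [array([ 357.5, -340. ]), array([138.3, 351.8]), np.float64(1.2)]
nonwood [334.9 210.1] [326 202  19  17 264] [[ 369. -127.   26.]] [array([ 369. , -127.7]), array([47.3, 53.6]), np.float64(1.1)]
nonwood [172.4 236.7] [  60  233  266    7 1339] [[283. 346.  26.]] [array([285.5, 285. ]), array([ 17.2, 764.3]), np.float64(0.8)]
```

View pics/crop1.png

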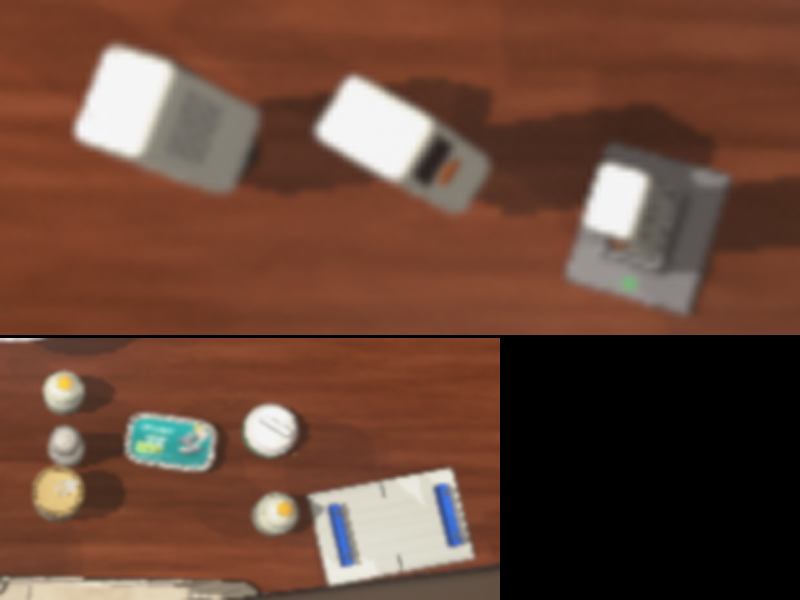

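The crop confirms that the dock's thermometer is the smallest and stands in the grey foot; the other two are bigger and free-standing. Tub centre is about (452,-4) with yaw about -7.5°. The plate is at about (357,-265) with yaw about 11.5°, and the stops measure 129 mm apart (130 expected). Next I'll work out the tool axes and how far to move.

```bash
cat >> h.py <<'E'
from scipy.spatial.transform import Rotation as Ro
def tool():
    s=status.state(); return s,Ro.from_euler('xyz',s['tcp_rot']).as_matrix()
def plan(xyz,jaw=None):
    """turn (deg about tool x) to put the jaw axis at world angle jaw (mod 180), then shift in tool axes after turn"""
    s,M=tool(); a=0
    cur=np.degrees(np.arctan2(M[1,2],M[0,2]))
    if jaw is not None:
        d=(jaw-cur+90)%180-90; a=-d   # tool x down: +turn lowers world angle
    M2=M@Ro.from_euler('x',a,degrees=True).as_matrix()
    print('t',round(s['t'],2),'pos',s['eef_pos'].round(1),'jaw',round(cur,2),'toolx',M[:,0].round(4),'turn',round(a,2),'shift',(M2.T@(np.array(xyz)-s['eef_pos'])).round(1),
      'alt turn',round(a-np.sign(a or 1)*180,1),'j',s['joints'].round(2),'F',s['ft_force'].round(1),'open',round(s['opening'],3))
E
python3 - <<'E'
from h import *
plan([452,-300,189],-7.5); plan([452,-4,189],-7.5); print(tool()[1].round(3))
E
```

```text
t 0.1 pos [ 149.  -606.8  188.8] jaw -76.21 toolx [-1.e-04  9.e-04 -1.e+00] turn -68.71 shift [1.000e-01 3.437e+02 2.603e+02] alt turn 111.3 j [-1.44  0.49  1.56  0.    1.09 -0.11] F [ 0.4 -1.1 -0.3] open 0.997
t 0.1 pos [ 149.  -606.8  188.8] jaw -76.21 toolx [-1.e-04  9.e-04 -1.e+00] turn -68.71 shift [4.000e-01 6.371e+02 2.217e+02] alt turn 111.3 j [-1.44  0.49  1.56  0.    1.09 -0.11] F [ 0.4 -1.1 -0.3] open 0.997
[[-0.     0.971  0.238]
 [ 0.001  0.238 -0.971]
 [-1.     0.    -0.001]]
```

>>> apply_moves([
  [0,0,0,0,-6.87],
  [0,0,0,0,-6.87],
  [0,0,0,0,-6.87],
  [0,0,0,0,-6.87],
  [0,0,0,0,-6.87],
  [0,0,0,0,-6.87],
  [0,0,0,0,-6.87],
  [0,0,0,0,-6.87],
  [0,0,0,0,-6.87],
  [0,0,0,0,-6.87],
])

```text
t: 1.1
eef_pos: [149.0, -606.8, 189.0]
tcp_rot: [1.863, 1.57, 1.737]
ft_force: [-0.2, 1.1, -0.1]
opening: 1.001
```

>>> apply_moves([
  [0,0,34.4,26,0],
  [0,0,34.4,26,0],
  [0,0,34.4,26,0],
  [0,0,34.4,26,0],
  [0,0,34.4,26,0],
  [0,0,34.4,26,0],
  [0,0,34.4,26,0],
  [0,0,34.4,26,0],
  [0,0,34.4,26,0],
  [0,0,34.4,26,0],
])

```text
t: 2.1
eef_pos: [452.7, -298.4, 189.2]
tcp_rot: [2.861, 1.571, 2.73]
ft_force: [0.6, -0.7, -0.6]
opening: 0.998
```

```bash
python3 - <<'E'
from h import *
plan([452,-4,100],-7.5)
E
```

```text
t 2.1 pos [ 452.7 -298.4  189.2] jaw -7.51 toolx [-2.e-04  1.e-04 -1.e+00] turn -0.01 shift [ 89.2 291.8 -39.1] alt turn 180.0 j [-0.7   0.37  1.76 -0.    1.01 -0.57] F [ 0.6 -0.7 -0.6] open 0.998
```

```bash
python3 - <<'E'
from h import *
for n in('top','scene'):
    c=grab(n); im=c['pixels']; hsv=cv2.cvtColor(im,cv2.COLOR_RGB2HSV).astype(int); H,S,V=[hsv[...,i] for i in range(3)]
    for nm,m,z in(('turq',(H>78)&(H<100)&(S>80),26),('blue',(H>100)&(H<125)&(S>110),32),('yel',(H>18)&(H<32)&(S>120)&(V>120),85)):
        k,l,s,ct=cv2.connectedComponentsWithStats(m.astype(np.uint8))
        for i in range(1,k):
            if s[i,4]<8: continue
            p=np.argwhere(l==i)[:,::-1]; w=ray(c,p,z)
            if not(250<w[:,0].mean()<600 and -500<w[:,1].mean()<250):continue
            print(n,nm,ct[i].round(1),s[i,4],w.mean(0).round(1),[np.round(q,1) for q in cv2.minAreaRect(w[:,:2].astype(np.float32))])
c=load('top')
# white border of the lid: outline of non-wood
s=load('scene')['pixels']
cv2.imwrite('pics/s1.png',cv2.resize(s[130:240,220:380,::-1],(800,550),interpolation=cv2.INTER_CUBIC))
E
```

```text
top turq [289.7 180.1] 281 [456.    5.9  26. ] [array([454. ,   6.6]), array([72.5, 50.6]), np.float64(82.8)]
top yel [250.2 157.2] 20 [509.6 125.2  85. ] [array([510.3, 125.9]), array([11.7, 11.5]), np.float64(1.0)]
scene turq [275.7 176.8] 122 [451.2  -2.   26. ] [array([450.7,  -2.2]), array([89.2, 49.1]), np.float64(81.3)]
scene blue [321.1 161.9] 24 [ 357.  -185.9   32. ] [array([ 357.1, -185.5]), array([15.3, 33.6]), np.float64(24.9)]
scene yel [313.  155.8] 10 [ 365.4 -120.5   85. ] [array([ 366.3, -122.4]), array([ 7.3, 23.9]), np.float64(25.4)]
scene yel [243.  175.3] 18 [500.9 138.   85. ] [array([500.3, 138.8]), array([13.5, 19.6]), np.float64(33.5)]
scene yel [270.6 189.9] 19 [378.6 164.5  85. ] [array([380.9, 159.9]), array([16.8, 36.9]), np.float64(40.8)]
scene yel [278.2 191.2] 8 [354.3 157.8  85. ] [array([354.3, 157.8]), array([ 8.1, 12.1]), np.float64(2.0)]
```

View pics/s1.png

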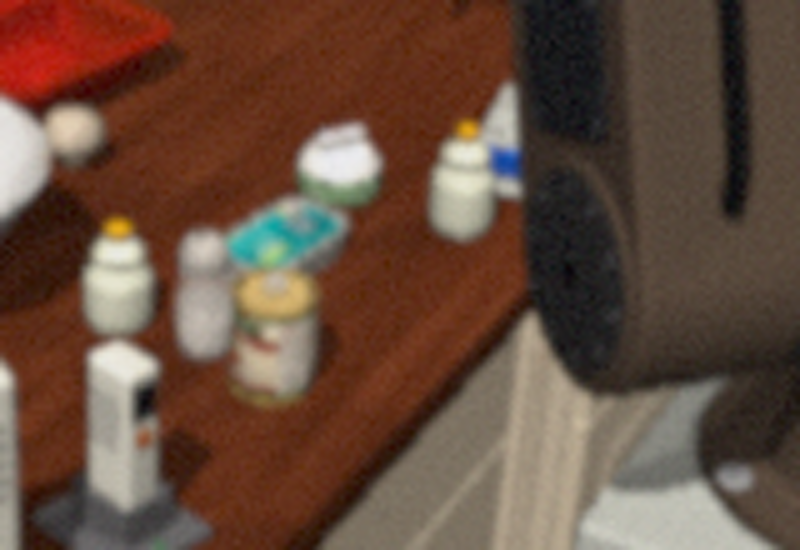

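The scene crop shows the tub between the rows and still clear. Cross-view, it lies at (451..453, -2..-4), so the two views agree. Now I'll move above it and go down.

>>> apply_moves([
  [0,0,42,-5.6,0],
  [0,0,42,-5.6,0],
  [0,0,42,-5.6,0],
  [0,0,42,-5.6,0],
  [0,0,42,-5.6,0],
  [0,0,42,-5.6,0],
  [0,0,40,-5.5,0],
  [0,0,0,0,0],
])

```text
t: 3.0
eef_pos: [450.4, -2.4, 189.3]
tcp_rot: [2.623, 1.57, 2.495]
ft_force: [-0.5, 0.1, -0.5]
opening: 0.998
```

```bash
python3 - <<'E'
from h import *
plan([452,-3,14],-7.5)
E
```

```text
t 3.0 pos [450.4  -2.4 189.3] jaw -7.3 toolx [-5.e-04  4.e-04 -1.e+00] turn 0.2 shift [175.3  -0.5   1.7] alt turn -179.8 j [-0.15  0.24  1.97  0.    0.93 -0.03] F [-0.5  0.1 -0.5] open 0.998
```

>>> apply_moves([
  [0,40,0,1.5,0.2],
  [0,40,0,0,0],
  [0,40,0,0,0],
  [0,30,0,0,0],
  [0,15,0,0,0],
  [0,7,0,0,0],
  [0,3,0,0,0],
  [0,0,0,0,0],
])

```text
t: 3.8
eef_pos: [452.9, -5.9, 14.6]
tcp_rot: [-0.273, 1.57, -0.408]
ft_force: [0.4, 0.0, 0.1]
opening: 1.0
```

>>> apply_moves([
  [0.5,0,0,0,0],
  [0.5,0,0,0,0],
  [1,0,0,0,0],
  [1,0,0,0,0],
  [1,0,0,0,0],
  [1,0,0,0,0],
  [1,0,0,0,0],
  [1,0,0,0,0],
])

```text
t: 4.6
eef_pos: [452.6, -5.5, 14.3]
tcp_rot: [-1.565, 1.571, -1.699]
ft_force: [0.0, -0.6, 0.5]
opening: 0.385
```

```bash
python3 - <<'E'
from h import *
plan([452,-3,14],-7.5)
c=grab('top'); d=grab('scene')
cv2.imwrite('pics/g1.png',np.hstack([cv2.resize(x[...,::-1],(400,450),interpolation=cv2.INTER_CUBIC) for x in (c['pixels'][140:230,250:330],d['pixels'][130:220,230:310])]))
E
```

```text
t 4.6 pos [452.6  -5.5  14.3] jaw -7.71 toolx [-0.e+00 -1.e-04 -1.e+00] turn -0.21 shift [ 0.3  2.4 -0.9] alt turn 179.8 j [-0.16  0.54  2.14 -0.    0.46 -0.02] F [ 0.  -0.6  0.5] open 0.385
```

View pics/g1.png

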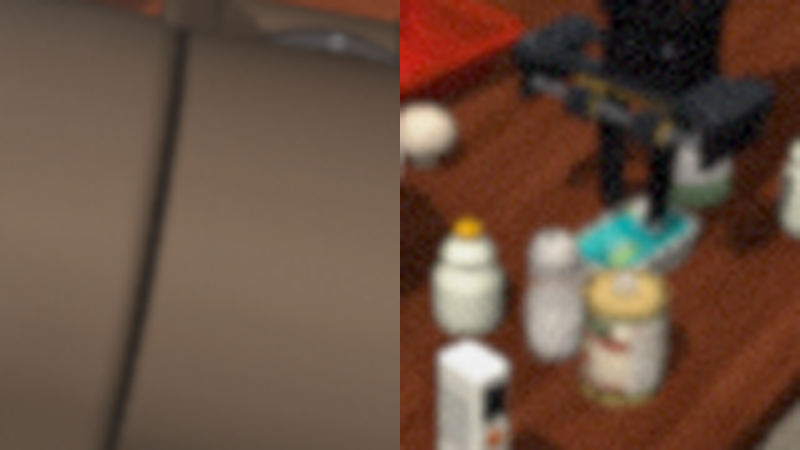

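The crop shows the jaws around the tub, but the opening reads 0.385 where 63 mm would be 0.66. Before lifting I'll check whether the fingers have stopped.

>>> apply_moves([
  [1,0,0,0,0],
  [1,0,0,0,0],
  [1,0,0,0,0],
])

```text
t: 5.0
eef_pos: [452.6, -5.5, 14.3]
tcp_rot: [-1.116, 1.571, -1.25]
ft_force: [0.5, -0.1, -1.0]
opening: 0.049
```

```bash
python3 - <<'E'
from h import *
c=load('scene')
j=np.radians(-7.7);u=np.array([np.cos(j),np.sin(j),0])
for z in(3,26):
  for o in(-31.5,-18,18,31.5):
    p=np.array([452.6,-5.5,z])+u*o
    q=proj(c,[p])[0]; print(z,o,q.round(1),'crop',((q-[230,130])*5+[400,0]).round(0))
E
```

```text
3 -31.5 [282.5 184.7] crop [663. 274.]
3 -18 [279.6 183.4] crop [648. 267.]
3 18 [271.7 180. ] crop [609. 250.]
3 31.5 [268.8 178.7] crop [594. 243.]
26 -31.5 [282.9 179.3] crop [665. 246.]
26 -18 [279.9 178. ] crop [649. 240.]
26 18 [272.  174.6] crop [610. 223.]
26 31.5 [269.  173.3] crop [595. 217.]
```

The fingers have now nearly closed, so they met nothing and are not around the tub. I'll look again.

```bash
python3 - <<'E'
from h import *
print(env.tip_extent); s,M=tool(); print(s['eef_pos'],s['joints'].round(3),M.round(3),s['opening'])
d=grab('scene'); cv2.imwrite('pics/g2.png',cv2.resize(d['pixels'][110:220,220:330,::-1],(600,600),interpolation=cv2.INTER_CUBIC))
q=proj(d,[s['eef_pos'],s['eef_pos']-[0,0,11],s['eef_pos']+[0,0,50]]);print(((q-[220,110])*600/110).round())
E
```

```text
11.0
[452.62991678  -5.48583596  14.31680817] [-0.158  0.544  2.137 -0.     0.461 -0.024] [[ 0.     0.134  0.991]
 [-0.     0.991 -0.134]
 [-1.    -0.     0.   ]] 0.04896981996460282
[[304. 376.]
 [303. 391.]
 [308. 311.]]
```

View pics/g2.png

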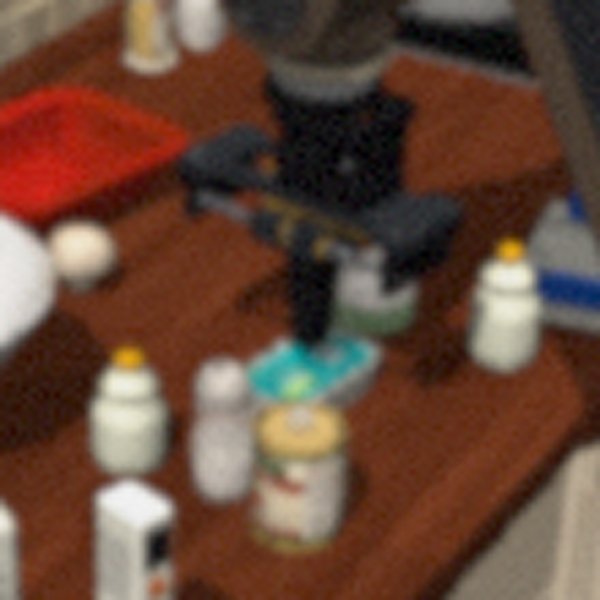

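The image shows the closed fingers ending at about crop (312,345). The reported TCP puts the tip at (303,391). So the cameras and the reported tool pose disagree by about 35 mm, either in height or in distance along the line of sight. The tub has not moved. I'll raise the arm and go to -y, where both cameras can see the closed fingertips, and triangulate them.

>>> apply_moves([
  [1,-45,0,0,0],
  [1,-45,0,0,0],
  [1,-45,0,0,0],
  [1,-40,0,0,0],
  [1,0,0,0,0],
])

```text
t: 5.55
eef_pos: [454.5, -5.7, 193.8]
tcp_rot: [-0.03, 1.562, -0.164]
ft_force: [0.0, -0.4, -1.1]
opening: 0.004
```

>>> apply_moves([
  [1,0,-45,6,0],
  [1,0,-45,6,0],
  [1,0,-45,6,0],
  [1,0,-45,6,0],
  [1,0,-45,6,0],
  [1,0,-45,6,0],
  [1,0,-30,4,0],
  [1,0,0,0,0],
])

```text
t: 6.35
eef_pos: [451.5, -311.2, 187.9]
tcp_rot: [3.059, 1.57, 2.921]
ft_force: [0.5, 1.2, -0.8]
opening: 0.003
```

```bash
python3 - <<'E'
from h import *
plan([452,-300,189],-7.5)
p=tool()[0]['eef_pos']
o=[]
for n in('top','scene'):
    d=grab(n); q=proj(d,[p-[0,0,11],p,p+[0,0,67]]); print(n,q.round(1))
    u,v=q[1].round().astype(int); x0,y0=max(0,u-40),max(0,v-50)
    x0=min(x0,512-80); print('crop',x0,y0)
    o.append(cv2.resize(d['pixels'][y0:y0+100,x0:x0+80,::-1],(400,500),interpolation=cv2.INTER_CUBIC))
    np.savez(n+'_a.npz',**{k:np.array(x) for k,x in d.items()})
cv2.imwrite('pics/t1.png',np.hstack(o))
E
```

```text
t 6.35 pos [ 451.5 -311.2  187.9] jaw -7.89 toolx [-8.e-04  2.e-04 -1.e+00] turn -0.39 shift [-1.1 11.2 -1. ] alt turn 179.6 j [-0.72  0.38  1.75 -0.    1.01 -0.59] F [ 0.5  1.2 -0.8] open 0.003
top [[416.6 173.9]
 [418.3 173.1]
 [429.3 167.8]]
crop 378 123
scene [[316.2 110.3]
 [316.5 107.7]
 [318.1  91.3]]
crop 276 58
```

View pics/t1.png

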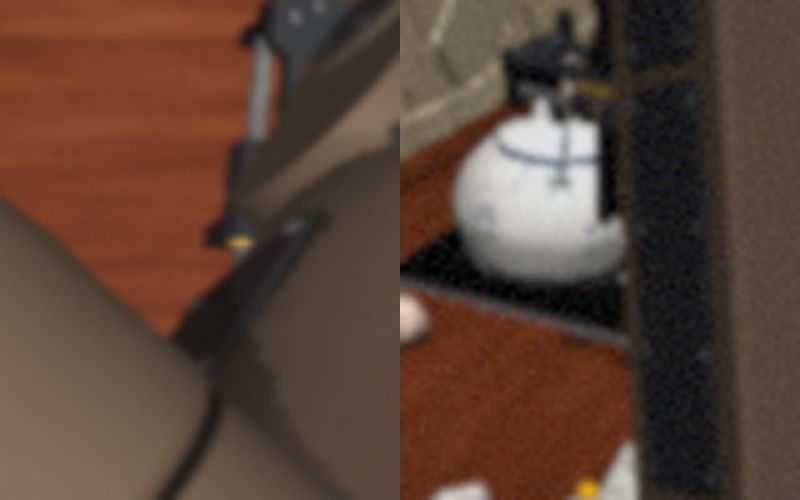

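The tip is still about 8 px high in the scene view, and partly hidden in both views. The base axis (0,0) is a fixed reference, so I'll check whether the cameras place that correctly.

```bash
python3 - <<'E'
from h import *
for n in('top','scene'):
    d=load(n+'_a')
    print(n,[ (z,(proj(d,[[0,0,z]])[0]*1.5625).round(0).tolist()) for z in(-50,0,50,100,200,300,400)])
    print(-np.array(d['R']).T@d['t'], d['R'].round(3).tolist())
o=[]
d=cv2.imread('pics/top0.png')[360:600,340:640]; e=cv2.imread('pics/scene0.png')[180:420,480:780]
cv2.imwrite('pics/base.png',cv2.resize(np.hstack([d,e]),(800,320)))
E
```

```text
top [(-50, [452.0, 525.0]), (0, [454.0, 530.0]), (50, [457.0, 535.0]), (100, [461.0, 541.0]), (200, [468.0, 555.0]), (300, [477.0, 571.0]), (400, [489.0, 592.0])]
[ 229.88842697  134.63588573 1278.70486785] [[0.016, -1.0, 0.016], [-0.987, -0.019, -0.161], [0.161, -0.013, -0.987]]
scene [(-50, [616.0, 370.0]), (0, [620.0, 351.0]), (50, [625.0, 331.0]), (100, [631.0, 311.0]), (200, [641.0, 267.0]), (300, [653.0, 219.0]), (400, [665.0, 167.0])]
[-182.97547145 1188.08025734  834.42213904] [[-0.852, -0.523, 0.025], [-0.303, 0.454, -0.838], [0.427, -0.721, -0.545]]
```

```bash
python3 - <<'E'
from h import *
d=load('scene_a')
for z in(3,15,26,30,35,40,45,50): print(z,ray(d,[[277.2,173.3]],z).round(0),ray(d,[[318.5,102]],z+174).round(0))
E
```

```text
3 [[477. -61.   3.]] [[ 482. -398.  177.]]
15 [[468. -43.  15.]] [[ 470. -369.  189.]]
26 [[459. -26.  26.]] [[ 459. -342.  200.]]
30 [[456. -20.  30.]] [[ 455. -333.  204.]]
35 [[452. -13.  35.]] [[ 450. -321.  209.]]
40 [[448.  -5.  40.]] [[ 444. -309.  214.]]
45 [[444.   2.  45.]] [[ 439. -297.  219.]]
50 [[440.  10.  50.]] [[ 434. -284.  224.]]
```

View pics/base.png

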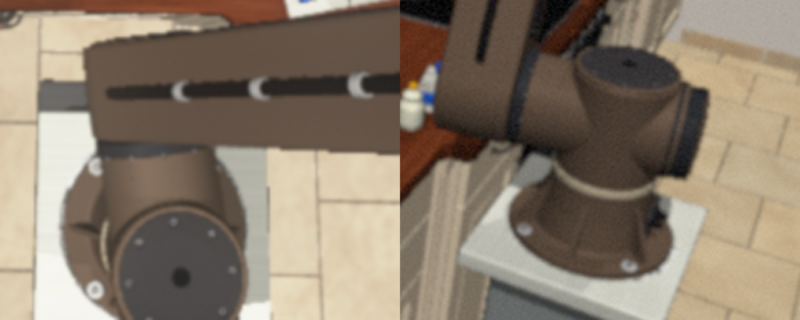

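The base axis projects exactly in both views, so the cameras are good there. The two tip sightings fit the reported xy if the real tips are about 35 mm higher than reported, which also explains why closing met no tub. I'll go back with the jaws open, check xy, and lower to the real height, watching the force.

>>> apply_moves([
  [0,0,43.6,-6,0],
  [0,0,43.6,-6,0],
  [0,0,43.6,-6,0],
  [0,0,43.6,-6,0],
  [0,0,43.6,-6,0],
  [0,0,43.6,-6,0],
  [0,0,43.6,-6,0],
  [0,0,0,0,0],
  [0,0,0,0,0],
])

```text
t: 7.35
eef_pos: [450.7, 1.6, 189.3]
tcp_rot: [-1.962, 1.571, -2.093]
ft_force: [0.1, -0.5, 0.4]
opening: 0.705
```

>>> apply_moves([
  [0,40,0,0,0],
  [0,40,0,0,0],
  [0,40,0,0,0],
  [0,30,0,0,0],
  [0,20,0,0,0],
  [0,5,0,0,0],
  [0,0,0,0,0],
])

```text
t: 8.05
eef_pos: [451.0, -0.6, 14.0]
tcp_rot: [-3.047, 1.569, 3.101]
ft_force: [0.6, 0.5, 0.0]
opening: 1.001
```

```bash
python3 - <<'E'
from h import *
plan([452,-3,0],-7.9)
d=grab('scene'); cv2.imwrite('pics/g3.png',cv2.resize(d['pixels'][120:210,230:320,::-1],(600,600),interpolation=cv2.INTER_CUBIC))
j=np.radians(-7.9);u=np.array([np.cos(j),np.sin(j),0])
for z in(3,35):
  for o in(-47,47):
    q=proj(d,[np.array([452,-4,z])+u*o])[0];print(z,o,((q-[230,120])*600/90).round())
E
```

```text
t 8.05 pos [451.   -0.6  14. ] jaw -7.75 toolx [-1.3e-03  1.0e-04 -1.0e+00] turn 0.15 shift [14.  -2.2  1.3] alt turn -179.9 j [-0.15  0.54  2.14 -0.    0.46 -0.01] F [0.6 0.5 0. ] open 1.001
3 -47 [373. 443.]
3 47 [236. 383.]
35 -47 [376. 392.]
35 47 [238. 333.]
```

View pics/g3.png

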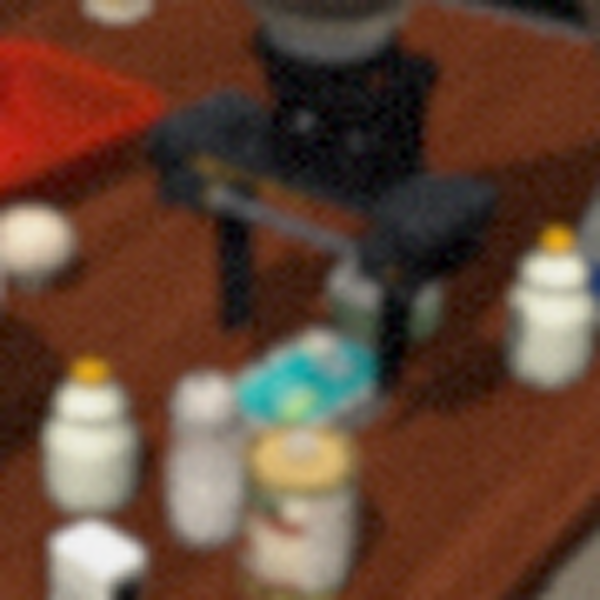

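The view shows both open fingers straddling the tub, with tips at (235,327) and (393,387). That matches tips at z of about 35 mm, not 3. The lateral fit is good, so I'll lower further and watch the force.

>>> apply_moves([
  [0,10,-1,1.5,0],
  [0,8,0,0,0],
  [0,4,0,0,0],
  [0,0,0,0,0],
])

```text
t: 8.5
eef_pos: [452.4, -1.2, -8.1]
tcp_rot: [-3.041, 1.57, 3.108]
ft_force: [-0.6, -0.0, -0.5]
opening: 1.001
```

>>> apply_moves([
  [0,2,0,0,0],
  [0,0,0,0,0],
])

```text
t: 8.7
eef_pos: [452.7, -1.2, -9.7]
tcp_rot: [-1.108, 1.571, -1.242]
ft_force: [0.3, 0.2, -0.2]
opening: 0.997
```

>>> apply_moves([
  [0,2,0,0,0],
  [0,0,0,0,0],
])

```text
t: 8.9
eef_pos: [452.7, -1.2, -11.8]
tcp_rot: [-1.409, 1.571, -1.544]
ft_force: [0.1, 0.6, -0.3]
opening: 1.0
```

>>> apply_moves([
  [0,3,0,0,0],
  [0,0,0,0,0],
])

```text
t: 9.1
eef_pos: [452.6, -1.2, -14.9]
tcp_rot: [-2.849, 1.571, -2.983]
ft_force: [0.1, 0.1, 0.1]
opening: 1.001
```

>>> apply_moves([
  [0,2,0,0,0],
  [0,0,0,0,0],
])

```text
t: 9.3
eef_pos: [452.6, -1.3, -16.9]
tcp_rot: [-2.813, 1.571, -2.947]
ft_force: [-0.2, -0.5, 0.6]
opening: 1.001
```

>>> apply_moves([
  [0,2,0,0,0],
  [0,0,0,0,0],
])

```text
t: 9.5
eef_pos: [452.6, -1.3, -18.9]
tcp_rot: [-2.661, 1.571, -2.795]
ft_force: [0.7, 0.5, -0.3]
opening: 1.001
```

>>> apply_moves([
  [0,2,0,0,0],
  [0,0,0,0,0],
])

```text
t: 9.7
eef_pos: [452.6, -1.3, -20.9]
tcp_rot: [-2.588, 1.571, -2.723]
ft_force: [0.5, 0.1, 0.2]
opening: 0.999
```

>>> apply_moves([
  [0,1.5,0,0,0],
  [0,0,0,0,0],
])

```text
t: 9.9
eef_pos: [452.6, -1.3, -22.3]
tcp_rot: [-2.736, 1.571, -2.871]
ft_force: [-0.3, -0.3, 0.5]
opening: 1.004
```

```bash
python3 - <<'E'
from h import *
plan([452,-3,-25],-7.9)
E
```

```text
t 9.9 pos [452.6  -1.3 -22.3] jaw -7.7 toolx [-2.e-04 -1.e-04 -1.e+00] turn 0.2 shift [ 2.7 -1.8 -0.4] alt turn -179.8 j [-0.15  0.62  2.16 -0.    0.37 -0.01] F [-0.3 -0.3  0.5] open 1.004
```

Low enough. Close now.

>>> apply_moves([
  [1,0,0,0,0],
  [1,0,0,0,0],
  [1,0,0,0,0],
  [1,0,0,0,0],
  [1,0,0,0,0],
  [1,0,0,0,0],
  [1,0,0,0,0],
])

```text
t: 10.6
eef_pos: [452.7, -1.2, -22.2]
tcp_rot: [-1.759, 1.571, -1.893]
ft_force: [0.7, 0.4, 1.4]
opening: 0.625
```

>>> apply_moves([
  [1,0,0,0,0],
  [1,0,0,0,0],
])

```text
t: 10.8
eef_pos: [452.7, -1.2, -22.2]
tcp_rot: [-1.373, 1.571, -1.507]
ft_force: [-0.1, -0.4, 0.0]
opening: 0.625
```

Gripped at 0.625, or 59 mm, which fits the tub's side. Lift and look.

>>> apply_moves([
  [1,-10,0,0,0],
  [1,-30,0,0,0],
  [1,-40,0,0,0],
  [1,-40,0,0,0],
  [1,-20,0,0,0],
  [1,0,0,0,0],
])

```text
t: 11.4
eef_pos: [453.8, -1.4, 120.8]
tcp_rot: [-0.033, 1.565, -0.167]
ft_force: [-0.1, 0.4, -1.8]
opening: 0.626
```

```bash
python3 - <<'E'
from h import *
plan([357,-265,118],11.6)
d=grab('scene'); im=d['pixels']; p=tool()[0]['eef_pos']
hsv=cv2.cvtColor(im,cv2.COLOR_RGB2HSV).astype(int);H,S,V=[hsv[...,i] for i in range(3)]
m=(H>78)&(H<100)&(S>80); k,l,s,ct=cv2.connectedComponentsWithStats(m.astype(np.uint8))
for i in range(1,k):
    if s[i,4]>8: print(ct[i],s[i])
print('lid centre expected at',proj(d,[[452.7,-1.2,26+141]]))
E
```

```text
t 11.4 pos [453.8  -1.4 120.8] jaw -7.69 toolx [ 5.5e-03 -9.0e-04 -1.0e+00] turn -19.29 shift [   2.5 -238.8 -147.8] alt turn 160.7 j [-0.15  0.35  2.05 -0.    0.74 -0.01] F [-0.1  0.4 -1.8] open 0.626
[275.34285714 141.4952381 ] [266 137  21  10 105]
lid centre expected at [[277.15621493 141.55986438]]
```

```bash
python3 - <<'E'
from h import *
c=grab('top'); im=c['pixels'].astype(np.float32)
ps=np.array([357.1,-264.9]);yw=np.radians(11.6);ex=np.array([np.cos(yw),np.sin(yw)]);ey=np.array([-ex[1],ex[0]])
def prof(axis,along,offs,z):
    out=[]
    for s in along:
        P=[np.r_[ps+(ey*s+ex*o if axis=='y' else ex*s+ey*o),z] for o in offs]
        q=proj(c,P).astype(np.float32)
        out.append(cv2.remap(im,q[:,0].reshape(-1,1),q[:,1].reshape(-1,1),cv2.INTER_LINEAR).reshape(-1,3).mean(0))
    return np.array(out)
print('stops z=32, along y: s, B-R, B')
a=np.r_[np.arange(-84,-48,2),np.arange(48,84,2)]
for s,v in zip(a,prof('y',a,np.arange(-25,26,5),32)): print(s,v.round(0),end=' | ')
for o in(np.arange(-80,-35,6),np.arange(-45,46,6),np.arange(40,80,6)):
    a=np.arange(-66,67,3); v=prof('x',a,o,10); print('\nx-edges',o[0],o[-1],[(int(s),int(q[0]),int(q[2])) for s,q in zip(a,v)if abs(s)>42])
a=np.r_[np.arange(-100,-76,2),np.arange(76,101,2)]
print('\ny edges',[(int(s),q.round(0).astype(int).tolist()) for s,q in zip(a,prof('y',a,np.arange(-40,41,8),10))])
cv2.imwrite('pics/plate.png',cv2.resize(c['pixels'][185:250,325:435,::-1],(800,473),interpolation=cv2.INTER_CUBIC))
E
```

```text
stops z=32, along y: s, B-R, B
-84 [110.  84.  72.] | -82 [130. 114. 102.] | -80 [153. 143. 132.] | -78 [166. 161. 151.] | -76 [166. 164. 160.] | -74 [150. 154. 163.] | -72 [121. 134. 163.] | -70 [ 89. 111. 162.] | -68 [ 67.  95. 157.] | -66 [ 57.  85. 149.] | -64 [ 53.  76. 134.] | -62 [ 49.  67. 114.] | -60 [51. 62. 97.] | -58 [62. 68. 91.] | -56 [ 86.  89. 100.] | -54 [117. 117. 118.] | -52 [145. 143. 136.] | -50 [161. 158. 148.] | 48 [188. 185. 172.] | 50 [138. 134. 124.] | 52 [98. 92. 83.] | 54 [80. 71. 62.] | 56 [76. 66. 56.] | 58 [77. 66. 56.] | 60 [78. 67. 56.] | 62 [78. 67. 56.] | 64 [79. 67. 57.] | 66 [79. 67. 57.] | 68 [79. 67. 57.] | 70 [79. 67. 57.] | 72 [79. 68. 57.] | 74 [79. 68. 57.] | 76 [79. 68. 57.] | 78 [79. 68. 57.] | 80 [79. 68. 57.] | 82 [80. 68. 57.] | 
x-edges -80 -38 [(-66, 102, 44), (-63, 103, 45), (-60, 104, 48), (-57, 112, 67), (-54, 137, 109), (-51, 164, 146), (-48, 175, 160), (-45, 179, 163), (45, 169, 155), (48, 169, 155), (51, 166, 151), (54, 149, 132), (57, 106, 82), (60, 81, 43), (63, 82, 35), (66, 87, 36)]

x-edges -45 45 [(-66, 87, 54), (-63, 88, 
[... 318 characters left out ...]
51, 81, 58), (-48, 79, 57), (-45, 78, 58), (45, 91, 72), (48, 91, 71), (51, 88, 69), (54, 83, 64), (57, 75, 56), (60, 70, 51), (63, 70, 50), (66, 70, 49)]

y edges [(-100, [90, 53, 38]), (-98, [91, 54, 39]), (-96, [93, 58, 43]), (-94, [101, 71, 58]), (-92, [117, 96, 84]), (-90, [140, 126, 115]), (-88, [160, 152, 141]), (-86, [169, 165, 156]), (-84, [164, 164, 161]), (-82, [148, 152, 163]), (-80, [121, 133, 162]), (-78, [96, 115, 160]), (76, [79, 67, 56]), (78, [79, 67, 56]), (80, [79, 67, 56]), (82, [79, 67, 56]), (84, [79, 67, 56]), (86, [79, 67, 56]), (88, [79, 67, 56]), (90, [79, 67, 56]), (92, [79, 67, 56]), (94, [79, 67, 56]), (96, [79, 67, 56]), (98, [79, 67, 56]), (100, [79, 67, 56])]
```

>>> apply_moves([
  [1,0,0,0,-6.4],
  [1,0,0,0,-6.4],
  [1,0,0,0,-6.5],
  [1,0,0,0,0],
])

```text
t: 11.9
eef_pos: [451.9, -1.2, 116.5]
tcp_rot: [2.83, 1.568, 3.034]
ft_force: [-0.6, -0.3, -1.2]
opening: 0.627
```

>>> apply_moves([
  [1,0,-34,-21,0],
  [1,0,-34,-21,0],
  [1,0,-34,-21,0],
  [1,0,-34,-21,0],
  [1,0,-34,-21,0],
  [1,0,-34,-21,0],
  [1,0,-34,-21,0],
  [1,0,0,0,0],
])

```text
t: 12.7
eef_pos: [355.3, -267.3, 117.0]
tcp_rot: [2.949, 1.57, -3.14]
ft_force: [-0.5, -0.1, -0.8]
opening: 0.623
```

```bash
python3 - <<'E'
from h import *
plan([358,-265.7,30],11.6)
E
```

```text
t 12.7 pos [ 355.3 -267.3  117. ] jaw 11.16 toolx [-6.e-04 -0.e+00 -1.e+00] turn -0.44 shift [87.  1.  3.] alt turn 179.6 j [-0.79  0.34  2.07 -0.    0.73 -0.99] F [-0.5 -0.1 -0.8] open 0.623
```

>>> apply_moves([
  [1,30,1,3,-0.4],
  [1,30,0,0,0],
  [1,25,0,0,0],
  [1,12,0,0,0],
  [1,4,0,0,0],
  [1,0,0,0,0],
  [1,0,0,0,0],
])

```text
t: 13.4
eef_pos: [359.5, -262.2, 17.2]
tcp_rot: [-1.112, 1.57, -0.904]
ft_force: [0.5, -0.1, -1.7]
opening: 0.628
```

```bash
python3 - <<'E'
from h import *
plan([358,-265.7,-12],11.6)
p=tool()[0]['eef_pos']
c=grab('top');d=grab('scene')
cv2.imwrite('pics/h1.png',np.hstack([cv2.resize(x[...,::-1],(400,400),interpolation=cv2.INTER_CUBIC) for x in (c['pixels'][180:250,350:420],d['pixels'][110:180,290:360])]))
for n,k in(('top',c),('scene',d)): print(n,proj(k,[[358,-267,62],[358,-267,10]]).round(1))
E
```

```text
t 13.4 pos [ 359.5 -262.2   17.2] jaw 11.96 toolx [ 2.e-04 -2.e-04 -1.e+00] turn 0.36 shift [29.2 -3.1 -2.1] alt turn -179.6 j [-0.78  0.53  2.15 -0.    0.46 -0.99] F [ 0.5 -0.1 -1.7] open 0.628
top [[386.5 213.4]
 [380.8 215.1]]
scene [[330.3 146.8]
 [328.8 158.5]]
```

View pics/h1.png

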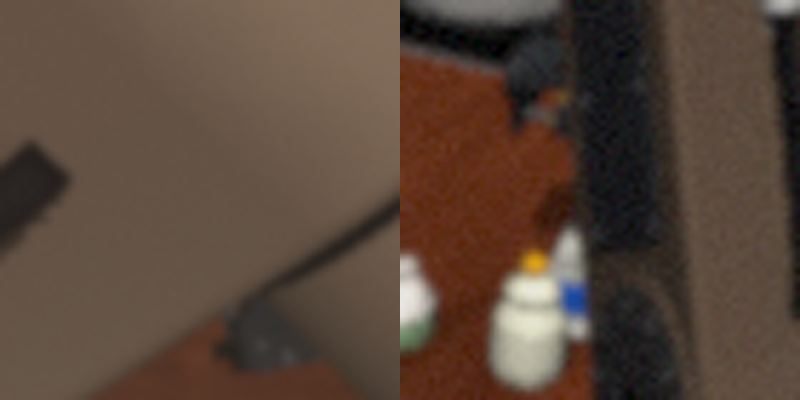

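Both views of the plate are blocked by the arm here (10 pictures used). I'll place by measurement and check after letting go.

>>> apply_moves([
  [1,0,-3.1,-2.1,0.36],
  [1,0,0,0,0],
  [1,10,0,0,0],
  [1,8,0,0,0],
  [1,5,0,0,0],
  [1,0,0,0,0],
])

```text
t: 14.1
eef_pos: [357.5, -265.4, -7.2]
tcp_rot: [2.175, 1.569, 2.378]
ft_force: [0.3, 0.5, -1.0]
opening: 0.624
```

>>> apply_moves([
  [1,2,0,0,0],
  [1,0,0,0,0],
])

```text
t: 14.3
eef_pos: [357.8, -265.8, -8.3]
tcp_rot: [2.591, 1.571, 2.794]
ft_force: [-0.8, -0.5, -0.6]
opening: 0.622
```

```bash
python3 - <<'E'
from h import *
plan([358,-265.7,-12],11.6)
E
```

```text
t 14.3 pos [ 357.8 -265.8   -8.3] jaw 11.64 toolx [-1.e-04  1.e-04 -1.e+00] turn 0.04 shift [3.7 0.1 0.2] alt turn -180.0 j [-0.79  0.59  2.17 -0.    0.39 -0.99] F [-0.8 -0.5 -0.6] open 0.622
```

>>> apply_moves([
  [1,1.5,0,0,0],
  [1,0,0,0,0],
])

```text
t: 14.5
eef_pos: [357.9, -265.9, -9.7]
tcp_rot: [-1.213, 1.571, -1.01]
ft_force: [-0.3, -0.2, -1.1]
opening: 0.627
```

>>> apply_moves([
  [1,1,0,0,0],
  [1,0,0,0,0],
])

```text
t: 14.7
eef_pos: [357.9, -265.8, -10.7]
tcp_rot: [-1.414, 1.571, -1.21]
ft_force: [0.1, 0.5, -0.7]
opening: 0.624
```

>>> apply_moves([
  [1,1,0,0,0],
  [1,0,0,0,0],
])

```text
t: 14.9
eef_pos: [357.8, -265.8, -11.7]
tcp_rot: [-1.965, 1.571, -1.762]
ft_force: [-0.3, 0.2, -0.9]
opening: 0.625
```

>>> apply_moves([
  [1,0.7,0,0,0],
  [1,0,0,0,0],
])

```text
t: 15.1
eef_pos: [357.9, -265.9, -12.2]
tcp_rot: [-1.213, 1.571, -1.01]
ft_force: [-0.3, 0.9, 3.9]
opening: 0.627
```

>>> apply_moves([
  [1,0.7,0,0,0],
  [1,0,0,0,0],
])

```text
t: 15.3
eef_pos: [357.9, -265.9, -12.3]
tcp_rot: [-1.09, 1.57, -0.887]
ft_force: [-2.5, 2.6, 16.1]
opening: 0.625
```

>>> apply_moves([
  [1,0.7,0,0,0],
  [1,0,0,0,0],
])

```text
t: 15.5
eef_pos: [358.0, -265.9, -12.4]
tcp_rot: [-1.071, 1.569, -0.868]
ft_force: [-4.2, 3.2, 27.8]
opening: 0.623
```

Contact came at z = -12.2, exactly the lift height plus the plate's 10 mm, so the height offset is constant. Now I'll ease off, open and raise.

>>> apply_moves([
  [1,-1.7,0,0,0],
  [1,0,0,0,0],
  [0,0,0,0,0],
  [0,0,0,0,0],
  [0,0,0,0,0],
  [0,0,0,0,0],
  [0,0,0,0,0],
  [0,0,0,0,0],
])

```text
t: 16.3
eef_pos: [357.9, -265.8, -12.1]
tcp_rot: [-2.242, 1.571, -2.039]
ft_force: [0.1, -0.1, -0.8]
opening: 0.995
```

>>> apply_moves([
  [0,-15,0,0,0],
  [0,-30,0,0,0],
  [0,-45,0,0,0],
  [0,-45,0,0,0],
  [0,-45,0,0,0],
  [0,0,0,0,0],
])

```text
t: 16.9
eef_pos: [359.4, -267.2, 172.8]
tcp_rot: [-0.996, 1.562, -0.792]
ft_force: [0.7, -0.8, -0.6]
opening: 1.0
```

```bash
python3 - <<'E'
from h import *
plan([452,-4,170],11.6)
E
```

```text
t 16.9 pos [ 359.4 -267.2  172.8] jaw 11.65 toolx [ 0.0062 -0.0063 -1.    ] turn 0.05 shift [  1.7 239.3 143.6] alt turn -180.0 j [-0.79  0.26  2.   -0.    0.87 -0.99] F [ 0.7 -0.8 -0.6] open 1.0
```

>>> apply_moves([
  [0,0,34.2,20.5,0],
  [0,0,34.2,20.5,0],
  [0,0,34.2,20.5,0],
  [0,0,34.2,20.5,0],
  [0,0,34.2,20.5,0],
  [0,0,34.2,20.5,0],
  [0,0,34.2,20.5,0],
  [0,0,0,0,0],
])

```text
t: 17.7
eef_pos: [450.6, 0.9, 167.3]
tcp_rot: [2.2, 1.57, 2.407]
ft_force: [-0.7, -0.7, -0.2]
opening: 1.005
```

```bash
python3 - <<'E'
from h import *
plan([452,-4,170],11.6)
def hs(c): 
    h=cv2.cvtColor(c['pixels'],cv2.COLOR_RGB2HSV).astype(int); return h[...,0],h[...,1],h[...,2]
def blobs(n,c,m,box,mn,z):
    x0,x1,y0,y1=box; k=np.zeros(m.shape,np.uint8); k[y0:y1,x0:x1]=m[y0:y1,x0:x1]
    N,l,s,ct=cv2.connectedComponentsWithStats(k)
    for i in range(1,N):
        if s[i,4]>=mn:
            w=ray(c,np.argwhere(l==i)[:,::-1],z); r=cv2.minAreaRect(w[:,:2].astype(np.float32))
            print(n,ct[i].round(1),s[i],w.mean(0).round(1),[np.round(q,1) for q in r])
c=grab('top');H,S,V=hs(c); np.savez('top_d.npz',**{k:np.array(v) for k,v in c.items()})
blobs('top white',c,(V>190)&(S<40),(60,230,160,230),10,126)
blobs('dock foot',c,(S<70),(165,205,180,225),30,6)
d=grab('scene');np.savez('scene_d.npz',**{k:np.array(v) for k,v in d.items()});H,S,V=hs(d)
blobs('sc white',d,(V>150)&(S<60),(225,270,190,245),10,126)
im=c['pixels'];
print('V top rows 184-224 cols 166-206'); 
for r in range(184,224,2): print(r,' '.join('%3d'%x for x in V0[r,166:206:2]) if 0 else ' '.join('%3d'%x for x in cv2.cvtColor(im,cv2.COLOR_RGB2GRAY)[r,166:206:2]))
a=cv2.resize(c['pixels'][180:228,160:208,::-1],(400,400),interpolation=cv2.INTER_CUBIC)
b=cv2.resize(d['pixels'][190:250,220:280,::-1],(400,400),interpolation=cv2.INTER_CUBIC)
p=cv2.resize(c['pixels'][185:250,340:432,::-1],(400,283),interpolation=cv2.INTER_CUBIC)
cv2.imwrite('pics/dock.png',np.hstack([a,b]))
E
```

```text
t 17.7 pos [450.6   0.9 167.3] jaw 11.86 toolx [-5.e-04  5.e-04 -1.e+00] turn 0.26 shift [-2.7 -5.1  0.4] alt turn -179.7 j [-0.14  0.27  1.99  0.    0.87 -0.35] F [-0.7 -0.7 -0.2] open 1.005
top white [ 83.5 179.3] [ 75 170  18  20 254] [429.4 575.4 126. ] [array([429.3, 575.5]), array([36.2, 52.2]), np.float64(74.4)]
top white [132.2 184.6] [121 175  23  20 273] [417.3 444.4 126. ] [array([417.3, 444.7]), array([53.3, 38.1]), np.float64(62.0)]
top white [178.9 198.6] [173 192  13  14 130] [381.4 316.9 126. ] [array([381.3, 316.7]), array([26.7, 35.8]), np.float64(74.1)]
dock foot [185.  203.7] [170 188  31  33 708] [382.1 317.1   6. ] [array([382.2, 317.8]), array([77.4, 84. ]), np.float64(75.0)]
sc white [242.4 192.2] [237 190  11   6  55] [411.3 278.3 126. ] [array([411.4, 280.1]), array([30. , 27.2]), np.float64(33.7)]
sc white [260.3 194.3] [256 190  10  11  92] [361.3 258.  126. ] [array([358.7, 260.5]), array([27.1, 54.2]), np.float64(31.8)]
sc white [243.1 214. ] [238 198  14  34 327] [349.9 368.1 126. ] [array([346.3, 365.4]), array([ 37.3, 155.2]), np.float64(33.8)]
V top 
[... 1005 characters left out ...]
 109 113 109  72  62  61  63
208  98  95 110 162 166 156 117 123 136 140 133 102  93 112 112 100  68  68  68  68
210  92  93 134 168 167 157 149 134 142 137 128 115 103 113 113  89  79  88  88  89
212  93  94 155 169 168 167 166 165 157 147 133 109 122 126 121  78  78  86  87  87
214 100 100 124 154 161 166 167 170 172 167 164 161 165 166 142  77  83  85  85  85
216 104 103 105 106 113 123 139 161 167 167 167 167 167 167 119  87  95  92  89  89
218 102 101 102 103 100 101 103 105 119 135 159 160 167 162  96  93  96  96  93  94
220  98  98  98  97  97  97  96  97  96  97  98 106 124 140  84  87  90  90  89  89
222 102 104 102 101 101 102 102 102 101 100  99  98  96  97  92  91  90  89  89  89
```

Count 10 viewed. The thermometer's top face is at (381.4,316.9) with yaw -16° (measured 26.7x35.8, expected 26x36). The dock's foot is centred at (382,318) with yaw -15°, so the two agree. I'll grip across its x at jaw -16°, which keeps clear of the bigger thermometer 130 mm to the left.

>>> apply_moves([
  [0,-5,0,0,7],
  [0,-5,0,0,7],
  [0,-5,0,0,7],
  [0,0,0,0,6.9],
  [0,0,0,0,0],
])

```text
t: 18.3
eef_pos: [449.7, -3.6, 182.7]
tcp_rot: [-2.412, 1.57, -2.699]
ft_force: [0.7, -0.6, 0.3]
opening: 1.001
```

```bash
python3 - <<'E'
from h import *
plan([381.6,317,180],-16)
E
```

```text
t 18.3 pos [449.7  -3.6 182.7] jaw -16.46 toolx [-3.e-04 -2.e-04 -1.e+00] turn -0.46 shift [   2.7  289.4 -153.9] alt turn 179.5 j [-0.15  0.25  1.98 -0.    0.91  0.13] F [ 0.7 -0.6  0.3] open 1.001
```

>>> apply_moves([
  [0,0,41.3,-22,0],
  [0,0,41.3,-22,0],
  [0,0,41.3,-22,0],
  [0,0,41.3,-22,0],
  [0,0,41.3,-22,0],
  [0,0,41.3,-22,0],
  [0,0,41.3,-22,0],
  [0,0,0,0,0],
  [0,0,0,0,0],
])

```text
t: 19.2
eef_pos: [382.9, 318.1, 182.3]
tcp_rot: [-2.063, 1.57, -2.342]
ft_force: [-0.4, 0.1, 0.5]
opening: 0.996
```

```bash
python3 - <<'E'
from h import *
plan([381.6,317,44],-16)
c=grab('top');d=grab('scene')
print(proj(d,[[381.6,317,126],[381.6,317,6],[381.6,317,205]]).round(1),proj(c,[[358,-267,36]]))
np.savez('top_p.npz',**{k:np.array(v) for k,v in c.items()}); np.savez('scene_p.npz',**{k:np.array(v) for k,v in d.items()})
a=cv2.resize(c['pixels'][180:250,345:425,::-1],(400,350),interpolation=cv2.INTER_CUBIC)
b=cv2.resize(d['pixels'][140:240,200:300,::-1],(400,400),interpolation=cv2.INTER_CUBIC)
e=cv2.resize(d['pixels'][130:180,295:355,::-1],(400,250),interpolation=cv2.INTER_CUBIC)
o=np.zeros((600,800,3),np.uint8);o[:350,:400]=a;o[350:,:400]=e;o[:400,400:]=b
cv2.imwrite('pics/chk.png',o)
E
```

```text
t 19.2 pos [382.9 318.1 182.3] jaw -16.02 toolx [-9.e-04 -9.e-04 -1.e+00] turn -0.02 shift [138.3  -1.3  -0.9] alt turn 180.0 j [ 0.56  0.32  1.87 -0.    0.95  0.84] F [-0.4  0.1  0.5] open 0.996
[[243.6 201.4]
 [243.4 234.1]
 [243.8 178. ]] [[383.59165674 214.28773287]]
```

View pics/chk.png

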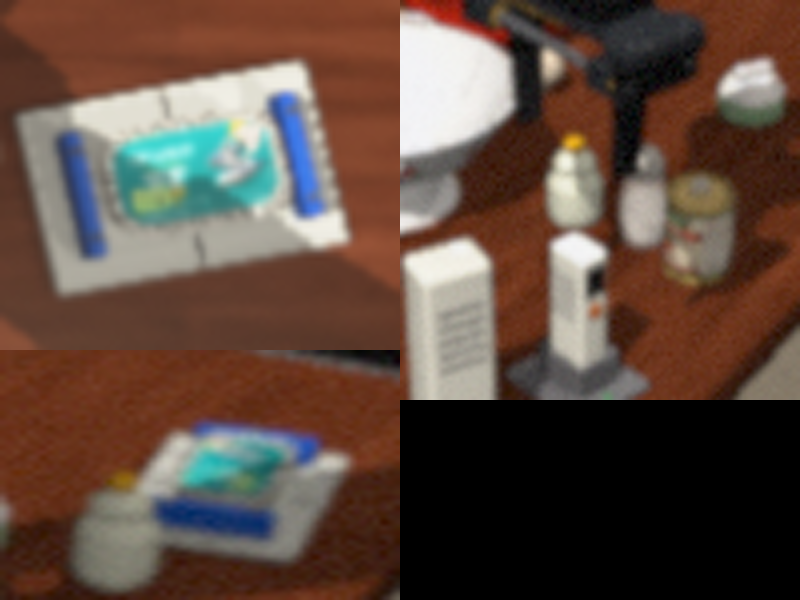

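Picture 11 shows the tub on the plate between the stops and roughly aligned. The gripper is above the dock with tips at scene (231,170) and (256,182); their midpoint (243.7,176) lies right over the thermometer's column (243.6). I'll check the tub's centring in numbers before gripping.

```bash
python3 - <<'E'
from h import *
c=load('top_p'); im=c['pixels'].astype(np.float32)
ps=np.array([358.3,-267.2]);yw=np.radians(11.6);ex=np.array([np.cos(yw),np.sin(yw)]);ey=np.array([-ex[1],ex[0]])
def prof(axis,along,offs,z,c=c,im=im):
    P=[np.r_[ps+(ey*s+ex*o if axis=='y' else ex*s+ey*o),z] for s in along for o in offs]
    q=proj(c,P).astype(np.float32)
    return cv2.remap(im,q[:,0].reshape(-1,1),q[:,1].reshape(-1,1),cv2.INTER_LINEAR).reshape(len(along),len(offs),3).mean(1).round(0).astype(int)
def sh(t,a,v): print(t,' '.join(f'{s}:{q[0]},{q[1]},{q[2]}' for s,q in zip(a,v)))
a=np.r_[np.arange(-80,-50,2),np.arange(50,82,2)]; sh('stops z32',a,prof('y',a,np.arange(-25,26,5),32))
a=np.r_[np.arange(-62,-36,2),np.arange(36,64,2)]; sh('\ntub ends z36',a,prof('y',a,np.arange(-15,16,5),36))
a=np.r_[np.arange(-42,-20,2),np.arange(20,44,2)]; sh('\ntub sides z36',a,prof('x',a,np.arange(-30,31,5),36))
a=np.r_[np.arange(-98,-80,2),np.arange(80,100,2)]; sh('\nplate ends z10',a,prof('y',a,np.arange(-45,46,6),10))
a=np.r_[np.arange(-64,-48,2),np.arange(48,64,2)]; sh('\nplate sides z10',a,prof('x',a,np.arange(-50,51,10),10))
hsv=cv2.cvtColor(c['pixels'],cv2.COLOR_RGB2HSV).astype(int);H,S,V=[hsv[...,i] for i in range(3)]
def rc(m,z):
    m=m.copy();m[:,:345]=0;m[:,425:]=0;m[:180]=0;m[250:]=0
    N,l,s,ct=cv2.connectedComponentsWithStats(m.astype(np.uint8))
    for i in range(1,N):
        if s[i,4]>30:
            w=ray(c,np.argwhere(l==i)[:,::-1],z)[:,:2]; r=cv2.minAreaRect(w.astype(np.float32)); d=np.array(r[0])-ps
            print(z,s[i,4],np.round(r[0],1),np.round(r[1],1),round(r[2],1),'plate xy',(d@ex).round(1),(d@ey).round(1),'mean',((w.mean(0)-ps)@ex).round(1),((w.mean(0)-ps)@ey).round(1))
print();rc((H>78)&(H<100)&(S>70),36);rc((H>100)&(H<125)&(S>110),32)
E
```

```text
stops z32 -80:146,123,109 -78:164,151,139 -76:174,168,157 -74:167,165,161 -72:151,155,168 -70:125,141,182 -68:97,130,202 -66:78,124,216 -64:69,121,220 -62:65,116,216 -60:63,105,197 -58:72,99,166 -56:98,109,145 -54:136,139,148 -52:168,171,167 50:135,134,125 52:134,131,122 54:137,134,126 56:138,136,133 58:127,130,140 60:106,116,147 62:82,101,150 64:65,90,150 66:57,83,143 68:53,75,130 70:51,68,113 72:58,68,99 74:78,82,98 76:105,106,109 78:127,126,122 80:140,138,130

tub ends z36 -62:64,122,229 -60:62,115,219 -58:65,104,192 -56:84,104,160 -54:119,125,147 -52:158,160,160 -50:180,188,180 -48:175,202,192 -46:146,203,194 -44:117,198,191 -42:105,194,188 -40:111,192,187 -38:121,193,188 36:91,153,128 38:81,146,126 40:69,138,124 42:65,133,125 44:77,133,128 46:102,138,132 48:124,140,132 50:132,135,126 52:127,124,116 54:126,122,115 56:130,128,122 58:130,130,132 60:116,122,143 62:93,108,152

tub sides z36 -42:170,167,156 -40:170,167,156 -38:170,167,156 -36:169,167,155 -34:169,166,155 -32:167,164,153 -30:162,159,148 -28:149,152,142 -26:130,146,138 -24:103,141,135 -22:82,140,135 20:91,217,206 22:94,2
[... 206 characters left out ...]
24,69,48 -92:127,81,63 -90:138,106,91 -88:159,142,128 -86:180,170,158 -84:188,184,174 -82:182,181,178 80:154,151,141 82:155,152,142 84:151,147,137 86:138,132,122 88:117,107,98 90:97,80,71 92:86,62,51 94:83,54,42 96:85,53,41 98:88,54,41

plate sides z10 -64:96,60,45 -62:97,60,46 -60:99,64,50 -58:105,76,63 -56:120,100,88 -54:139,127,116 -52:155,149,138 -50:164,160,149 48:226,223,212 50:225,222,211 52:220,215,201 54:193,183,169 56:154,133,119 58:126,90,74 60:116,68,49 62:117,64,44

36 372 [ 359.5 -267.3] [51.  92.8] 10.6 plate xy 1.2 -0.3 mean 1.6 1.3
32 99 [ 370.7 -328.5] [69.4 13.3] 10.9 plate xy -0.2 -62.5 mean -0.7 -62.6
32 82 [ 344.9 -201.8] [68.7 10.6] 11.1 plate xy 0.0 66.7 mean 0.1 67.0
```

The tub is centred within about 1 mm: its lid rectangle is at (+1.2,-0.3) in the plate frame, with yaw 10.6° against 11.0° for the stops. Now for the thermometer.

>>> apply_moves([
  [0,30,-1.3,-0.9,0],
  [0,40,0,0,0],
  [0,40,0,0,0],
  [0,18,0,0,0],
  [0,8,0,0,0],
  [0,0,0,0,0],
  [0,0,0,0,0],
])

```text
t: 20.0
eef_pos: [382.8, 317.0, 47.8]
tcp_rot: [0.735, 1.57, 0.451]
ft_force: [0.2, 1.0, 0.2]
opening: 1.0
```

```bash
python3 - <<'E'
from h import *
plan([381.6,317,44],-16)
E
```

```text
t 20.0 pos [382.8 317.   47.8] jaw -16.3 toolx [ 1.1e-03  5.0e-04 -1.0e+00] turn -0.3 shift [ 3.8 -0.3 -1.1] alt turn 179.7 j [ 0.56  0.52  2.01 -0.    0.61  0.84] F [0.2 1.  0.2] open 1.0
```

>>> apply_moves([
  [0,0,0,-0.9,0],
  [0.45,0,0,0,0],
  [0.45,0,0,0,0],
  [0.45,0,0,0,0],
  [0.45,0,0,0,0],
  [0.45,0,0,0,0],
  [1,0,0,0,0],
  [1,0,0,0,0],
  [1,0,0,0,0],
])

```text
t: 20.9
eef_pos: [381.1, 317.5, 46.8]
tcp_rot: [-1.65, 1.571, -1.934]
ft_force: [0.3, 0.2, -0.5]
opening: 0.385
```

>>> apply_moves([
  [1,0,0,0,0],
  [1,0,0,0,0],
  [1,0,0,0,0],
])

```text
t: 21.2
eef_pos: [381.2, 317.5, 46.8]
tcp_rot: [-1.384, 1.571, -1.668]
ft_force: [-0.0, 0.9, -1.3]
opening: 0.379
```

Gripped at 0.379 × 95 = 36.0 mm, exactly its width. Lift out.

>>> apply_moves([
  [1,-5,0,0,0],
  [1,-15,0,0,0],
  [1,-25,0,0,0],
  [1,-35,0,0,0],
  [1,-35,0,0,0],
  [1,-25,0,0,0],
  [1,-10,0,0,0],
  [1,0,0,0,0],
  [1,0,0,0,0],
])

```text
t: 22.1
eef_pos: [380.7, 317.2, 195.8]
tcp_rot: [-2.248, 1.569, -2.532]
ft_force: [-0.4, -0.5, -0.6]
opening: 0.375
```

```bash
python3 - <<'E'
from h import *
plan([450,0,197],-16)
d=grab('scene'); np.savez('scene_l.npz',**{k:np.array(v) for k,v in d.items()})
h=cv2.cvtColor(d['pixels'],cv2.COLOR_RGB2HSV).astype(int)
m=(h[...,2]>150)&(h[...,1]<60); m[:150]=0;m[240:]=0;m[:,:225]=0;m[:,:]=m; m[:,265:]=0
N,l,s,ct=cv2.connectedComponentsWithStats(m.astype(np.uint8))
for i in range(1,N):
    if s[i,4]>15: print(ct[i].round(1),s[i])
p=tool()[0]['eef_pos']; print(proj(d,[[381.6,317,p[2]-40.8],[381.6,317,p[2]-40.8+120]]).round(1))
E
```

```text
t 22.1 pos [380.7 317.2 195.8] jaw -16.27 toolx [-1.3e-03 -9.0e-04 -1.0e+00] turn -0.27 shift [  -1.  -285.8  154. ] alt turn 179.7 j [ 0.56  0.3   1.86 -0.    0.98  0.85] F [-0.4 -0.5 -0.6] open 0.375
[228.8 158.9] [225 152  11  18 108]
[242.3 175.2] [237 154  15  42 353]
[260.  192.5] [256 186   9  14 116]
[[243.7 193.1]
 [244.  155.9]]
```

>>> apply_moves([
  [1,0,-15,8,0],
  [1,0,-30,16,0],
  [1,0,-32,17.3,0],
  [1,0,-32,17.3,0],
  [1,0,-32,17.3,0],
  [1,0,-32,17.3,0],
  [1,0,-32,17.3,0],
  [1,0,-32,17.3,0],
  [1,0,-30,16,0],
  [1,0,-18,10,0],
])

```text
t: 23.15
eef_pos: [448.8, -1.2, 195.6]
tcp_rot: [-2.896, 1.569, 3.102]
ft_force: [-0.8, 0.2, -0.6]
opening: 0.374
```

```bash
python3 - <<'E'
from h import *
plan([359.1,-267.3,197],-16)
E
```

```text
t 23.15 pos [448.8  -1.2 195.6] jaw -16.35 toolx [-2.2e-03  1.0e-04 -1.0e+00] turn -0.35 shift [  -1.2 -280.6  -12.9] alt turn 179.7 j [-0.15  0.23  1.96 -0.    0.95  0.14] F [-0.8  0.2 -0.6] open 0.374
```

>>> apply_moves([
  [1,0,-15,-1,0],
  [1,0,-30,-1.4,0],
  [1,0,-32,-1.5,0],
  [1,0,-32,-1.5,0],
  [1,0,-32,-1.5,0],
  [1,0,-32,-1.5,0],
  [1,0,-32,-1.5,0],
  [1,0,-30,-1.4,0],
  [1,0,-28,-1,0],
  [1,0,-17,-0.6,0],
])

```text
t: 24.15
eef_pos: [357.2, -265.7, 195.6]
tcp_rot: [2.723, 1.569, 2.438]
ft_force: [1.1, 0.6, -1.7]
opening: 0.377
```

>>> apply_moves([
  [1,0,0,0,0],
  [1,0,0,0,0],
])

```text
t: 24.35
eef_pos: [357.8, -263.9, 196.0]
tcp_rot: [2.592, 1.569, 2.307]
ft_force: [0.3, 1.1, -0.5]
opening: 0.376
```

```bash
python3 - <<'E'
from h import *
plan([359,-266.8,120],-16.3)
E
```

```text
t 24.35 pos [ 357.8 -263.9  196. ] jaw -16.32 toolx [-0.0014  0.0016 -1.    ] turn -0.02 shift [75.9 -2.5  2.1] alt turn 180.0 j [-0.78  0.23  1.97  0.    0.95 -0.5 ] F [ 0.3  1.1 -0.5] open 0.376
```

>>> apply_moves([
  [1,15,-2.5,2.1,0],
  [1,25,0,0,0],
  [1,25,0,0,0],
  [1,20,0,0,0],
  [1,8,0,0,0],
  [1,4,0,0,0],
  [1,0,0,0,0],
  [1,0,0,0,0],
])

```text
t: 25.15
eef_pos: [359.8, -267.4, 100.6]
tcp_rot: [-0.539, 1.57, -0.823]
ft_force: [-0.3, 0.4, -0.1]
opening: 0.38
```

```bash
python3 - <<'E'
from h import *
plan([359,-266.8,92],-16.3)
E
```

```text
t 25.15 pos [ 359.8 -267.4  100.6] jaw -16.25 toolx [ 7.e-04 -8.e-04 -1.e+00] turn 0.05 shift [ 8.6  0.3 -1. ] alt turn -179.9 j [-0.79  0.38  2.08 -0.    0.69 -0.5 ] F [-0.3  0.4 -0.1] open 0.38
```

>>> apply_moves([
  [1,5,0.3,-0.8,0],
  [1,3,0,0,0],
  [1,0.5,0,0,0],
  [1,0,0,0,0],
  [1,0,0,0,0],
])

```text
t: 25.65
eef_pos: [358.9, -266.9, 91.5]
tcp_rot: [-0.772, 1.571, -1.056]
ft_force: [0.5, 0.0, -0.7]
opening: 0.376
```

```bash
python3 - <<'E'
from h import *
plan([359,-266.8,92],-16.3)
c=grab('top');d=grab('scene');l=load('scene_l')
r=lambda im:cv2.resize(im[...,::-1],(400,300),interpolation=cv2.INTER_CUBIC)
L=cv2.resize(l['pixels'][140:215,205:280,::-1],(400,400),interpolation=cv2.INTER_CUBIC)
for t,h in(((380.7,317.2),0),((380.7,317.2),18),((380.7,317.2),120)):
    q=proj(l,[[*t,195.8-40.8+h]])[0]; v=tuple(int(x) for x in (q-[205,140])*400/75); cv2.circle(L,v,3,(0,0,255),-1)
o=np.zeros((600,800,3),np.uint8)
o[:300,:400]=r(c['pixels'][175:250,335:435]);o[300:,:400]=r(d['pixels'][110:185,280:380]);o[:400,400:]=L
cv2.imwrite('pics/fin.png',o)
E
```

```text
t 25.65 pos [ 358.9 -266.9   91.5] jaw -16.27 toolx [ 1.e-04 -2.e-04 -1.e+00] turn 0.03 shift [-0.5  0.1  0.1] alt turn -180.0 j [-0.79  0.39  2.09 -0.    0.66 -0.5 ] F [ 0.5  0.  -0.7] open 0.376
```

View pics/fin.png

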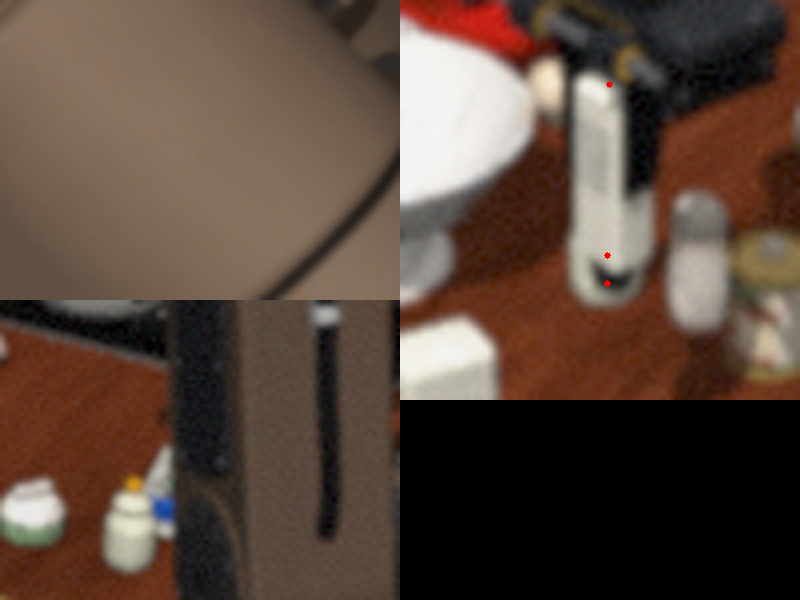

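The last picture (12) shows the thermometer held upright after the lift, with its black nose at (611,279) and my predicted lens point at (607,283), a match within about 1 px. At the final pose the arm hides the plate from both cameras. By reckoning the lens is at z ≈ 50.7 and the lid at 36. The force reading is near zero and the arm is still.

```bash
python3 -c "
from h import *
print(env.job_done()); s=status.state(); print(s['t'],s['eef_pos'],s['opening'])"
```

```text
the job is handed in; nothing more can be done
None
the job is handed in; nothing more can be done
```

The tub is on the check plate and released, and the arm is holding the thermometer upright over the middle of its lid. I handed the job in at about 26 s of the allowed 64 s.

**Checks that passed**
- **Tub:** after release, the top view put the lid about 1 mm from the plate's middle. Its yaw was 10.6° against about 11° for the stops.
- **Thermometer grip:** it is gripped at 36 mm, its true width. A picture after the lift showed it upright, with the nose where I expected it to within about 1 px.
- **Forces:** the largest reading was about 28 N, when the tub touched the plate. It was about zero at the end.

**What failed, disagreed or could not be checked**
- **First grasp missed:** the jaws closed above the tub without touching it. The fingertips were about 35 mm higher than the reported pose said. I worked out that offset from the scene camera, and contact with the plate showed it was constant: it came at 12.2 mm below zero, as predicted.
- **Final hover not seen:** the arm hid the plate from both cameras at the end. The 14.7 mm gap above the lid and the centring, to perhaps 2–3 mm, are worked out from the earlier measurements.
- **Jars and other things:** I crossed the rows with well over 40 mm to spare and felt no contact. I checked them only by eye in the crops, and did not measure them again at the end.

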